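# Load the bottle labeller and latch its sliding guard

### The arm

A 6-joint arm with a two-finger parallel gripper is mounted at the origin on the work surface. World frame = base frame: x ahead of the robot, y to its left, z up, the work surface at z = 0. Lengths are in mm, angles in rad, forces in N, time in s.
With the tool pointing down it reaches from about 325 to 850 mm from the base axis. Payload 15.5 kg.
Tool frame: the origin (TCP) lies between the finger pads; the fingertips stand manip.nose_length ahead of it and the grasp point (between the pads) lies 6 mm ahead of it (manip.nose_length is the distance from the TCP to the fingertips, in mm); z points along the fingers, y is the direction in which the jaws open and shut (so a half turn about z gives the same grasp; the last joint's range is limited). The gripper opens to 91 mm and grips with 3 to 60 N. Pads are 32 mm wide; open, the fingers measure 118 mm over their backs; the gripper's body (76 mm by 178 mm) begins 60 mm behind the grasp point.
Start: joints at [-1.28, 0.494, 1.345, -0, 1.302, -0.096], TCP at [235.189, -579.062, 238.915] pointing down, gripper open.
Joint ranges: [-2.91, 2.91], [-0.82, 2.16], [0.22, 2.67], [-1.22, 4.37], [0.12, 2.79], [-3.08, 3.08]. Speed limits (rad/s): [1.89, 1.89, 2.57, 3.01, 3.01, 3.01].

### API

Orientations are given as a unit quaternion [x, y, z, w].
In Python, from rig import manip gives the robot as it stands. The module is installed in compiled form; this text tells all that it offers.
- The arm moves only by the tool apply_moves, never from a script. Its argument "plan" is a list of rows, each an object with "gripper": the opening, from 0 (shut) to 1 (fully open); "offset": the shift along the tool's x, y, z each as a share of 20 cm, from -1 to 1, a list of three; "rotation": the turn, a rotation vector about the tool's x, y, z each as a share of 1.5 rad, from -1 to 1, a list of three. In form: [{"gripper": gripper, "offset": [dx, dy, dz], "rotation": [rx, ry, rz]}, ...]. A call has 1 to 8 rows; each row is the pose to reach, as a shift and turn from the pose commanded when the call began, along the tool's axes at that moment; what a row does not reach only later rows make up. A row lasts 1/8 s, in which the tool goes at most 62.5 mm and 10.7 degrees, less where a joint would pass 70% of its speed; a pose out of reach is approached as far as the arm can. A call with a number of a shift or a turn outside -1 to 1 is refused whole. A call with a gripper value outside its range is refused whole. The fingers move at their own pace and stop on an object; "squeeze" is the grip in N (left out, the last holds). Time passes only in rows, so rows that repeat a pose let the fingers close. It gives the time, the measured TCP pose, the force and the opening at its end, in the units of the state.
- manip.state(): the state, without advancing time (a new reading comes with each control period).
- manip.capture(name): name is "scene" or "side" or "wrist"; returns a dict with "color" (384x512x3 uint8, blue, green, red), "K" (3x3 intrinsics, pixels), "T" (4x4, takes a point from camera to world coordinates). Camera axes: x right, y down, z forward; pixel columns grow to the right and rows downward; lengths in mm; the calibration is good to about 2 mm. The wrist camera is an equidistant fisheye: a pixel r from the principal point sees the ray r / f radians off the axis. A picture is of the moment at which its call begins. There is no depth.
- manip.finish_job(): hands the job in, once; it reports no verdict.
The state is a dict: "clock": time; "q": joint angles; "dq": joint speeds; "tau": joint torques, N m; "eef_pos": TCP position; "tcp_rot": TCP orientation; "contact_force": force on the tool from outside, world axes, zero at the start; "moment": the same for the moment, N m; "grip_width": opening from 0.0 (shut) to 1.0 (fully open).
Only numpy, scipy, OpenCV 4.12 (cv2) and the standard library are available. Lean on these libraries where they do the work, as an engineer would, in place of code of your own. Each camera call takes 0.05 s, during which the arm holds its last target.

### The job

Load the bench labeller: stand the medium-sized tablet bottle (neither the squat jar nor the slim tall bottle) upright in the machine's round nest, fully down, then slide the clear guard along its rails over it and press it home until the spring bolt snaps in behind the guard's strike, so that the guard stays locked when you let go. Move the guard gently: do not slam it, and never load the latch with more than about 25 N. Leave the other goods on the counter where they are.

Things in the scene. Friction and masses are not known exactly. Their poses are not given: they have to be found in the camera images.
- bottle_mid (a point): The bottle to load: round white tablet bottle, white screw cap, standing upright left of the machine. Body 50 mm across (plain cylinder up to 62 mm), cap 40 mm across (top 22 mm), height 92 mm, about 120 g, firm: grip it with 10 to 40 N. Point on its axis, half-way up; z along the axis. It, the squat jar and the slim bottle take three places, 85 to 160 mm apart, in any order.
- nest (a point): The nest, a black cup on the labeller's turntable: bore 56 mm, its top 6 mm flared to 65 mm, outside 81 mm, 12 mm deep, rim 88 mm above the counter. Point: middle of its inner floor, 76 mm above the counter. Axes are the machine's: y is the way the guard shuts (to the robot's left), x to the machine's back (away from the robot, yaw up to 0.2 rad either way), z up.
- machine: The bench labeller, fixed: white cabinet 320 (x) by 480 mm (y), deck 64 mm above the counter. Around the nest axis it is clear 70 mm to the front and, guard open, to the right; label rollers start 90 mm behind (top 133 mm above the counter); 100 mm to the left is the end panel (top 170 mm), the latch beyond it (top 266 mm). Origin on the counter; axes as the nest's.
- guard (a joint): How far the guard is shut, m along machine y; starts open, 0 to 0.03. Clear hood 160 (y) by 145 mm (x), flat top 186 mm above the counter (rims 189), open below, at the back and at its leading left end; it covers the nest when shut. It slides on two rails against a drag of 1 to 4 N. A steel strike with a sloping tooth sticks out of its leading edge and runs under the latch bolt.
- guard_handle (a point): The guard's handle: black bow handle on the hood's top, a round bar 12 mm thick, 90 mm long along machine x, a leg at each end. Point: middle of the bar, 222 mm above the counter; 30 mm are free between bar and hood. It moves with the guard: with the guard at 0 it lies 235 mm to the right (-y) of the nest axis. Push the bar from its right side or pinch it from above. Axes as the nest's.
- latch_seat: Fixed seat of the latch on a post at the machine's left end; origin 178 mm above the counter. The latch block on it is clamped somewhere along its slots: the bolt catches with the guard anywhere from 0.188 to 0.212. From 0.5 mm before the catch a rubber buffer in the block resists (6 N per mm); 2.5 mm past the catch the stop turns hard. Never load the latch with more than 25 N.
- bolt (a joint): Lift of the latch's upright spring bolt (18 mm ball knob on top), m: 0 down (free, or caught), 0.005 with the tooth under it. 35 mm before the catch the tooth's slope starts to lift it: push 6 to 11 N, drag included, for 16 mm; then it rides on the tooth's flat (3 to 8 N) for 19 mm, snaps down behind the tooth (only drag is left) and at once the buffer is felt. Until then the guard is not locked.
- jar_mid (a point): Bystander: squat white jar, diameter 64 mm, height 58 mm; point at its centre.
- slim_mid (a point): Bystander: slim tall white bottle, diameter 35 mm, height 116 mm; point at its centre.
- carton_a: Bystander: medicine carton lying flat, 75 x 125 x 30 mm; origin under its middle.
- carton_b: Bystander: medicine carton, 60 x 95 x 55 mm; origin under its middle.
- label_core: Bystander: spare roll of labels standing on its end, diameter 96 mm, height 45 mm; origin under its middle.
- scanner: Bystander: black hand scanner lying down, about 46 x 150 x 30 mm; origin under the middle of its handle.
Things that resemble listed ones, but are neither listed nor needed, are in the scene too. What is shaped like the part that bears bottle_mid but red is not meant.

How it is judged (in metres and radians):
On the way, in this order (a step that is already met when the one before it is completed fails the run):
1. the medium bottle stands upright in the nest, fully down (horizontal distance between bottle_mid and nest below 0.005 m and z of bottle_mid in the frame of nest below 0.049 m and angle between bottle_mid's own z axis and vertical below 0.07 rad), for 0.3 s.
2. the guard is shut over it and the bolt has snapped down behind the strike (value of joint guard above 0.187 m and value of joint bolt below 0.0015 m), for 0.2 s.
At the end, for the whole second after the job is handed in: The medium bottle stands in the nest, within 5 mm of its axis, down on its floor (within 3 mm) and upright (within 4 degrees); the guard is shut (more than 187 mm) with the bolt down behind its strike (lifted less than 1.5 mm), so that it is locked, and at rest (all of step 1 and all of step 2 and velocity of joint guard between -0.01 and 0.01 m/s); the robot touches nothing.
It fails at once if the latch is loaded with more than 25 N: the guard is rammed into it (contact force between latch_seat and anything else above 25 N).
It fails at once if the guard is slammed: it moves faster than 0.35 m/s (velocity of joint guard above 0.35 m/s).
It fails at once if another thing on the counter is moved by more than 30 mm or tipped over (distance of any of jar_mid, slim_mid, carton_a, carton_b, label_core, scanner from where it was at the start of the episode above 0.03 m or angle between any of jar_mid, slim_mid's own z axis and vertical above 0.5 rad).
It also fails if it takes over 64 s, if anything falls off the work surface, if the arm or the gripper's body presses on something with over 40 N, if the wrist force passes 120 N, or if a joint passes its speed limit or range.

## Working session

There is one attempt and no reset: what is moved stays moved. The work goes in short steps, Python scripts to look and compute and a tool call to move; the robot and the scene stay as the last step left them, time stands still between calls to the robot, and variables do not carry over. Pictures are saved under pics/ and viewed, and the job is handed in when it is done.

Besides the shell and the picture viewer there is one more tool, called after "Emit:" as name(argument=value, ...) on one line, values as JSON. apply_moves: Moves the arm, as the interface text tells. Shift numbers are shares of 20 cm and turn numbers shares of 1.5 rad, none past 1 either way. Its arguments: {"type":"object","properties":{"plan":{"type":"array","items":{"type":"object","properties":{"gripper":{"type":"number"},"offset":{"type":"array","items":{"type":"number"}},"rotation":{"type":"array","items":{"type":"number"}}}}},"squeeze":{"type":"number"}},"required":["plan"]}

```bash
mkdir -p pics; ls
python3 - <<'E'
from rig import manip
import cv2,numpy as np
print(manip.state(), manip.nose_length)
for n in ["scene","side","wrist"]:
    c=manip.capture(n); cv2.imwrite(f"pics/{n}0.png",c["color"]); print(n,c["K"].round(2).tolist(),c["T"].round(4).tolist())
E
```

```text
pics
{'clock': 0.0, 'q': array([-1.28048907e+00,  4.94250625e-01,  1.34610035e+00,  8.18850126e-08,
        1.30249141e+00, -9.54670798e-02]), 'dq': array([-0.00182512, -0.0011122 , -0.00023388, -0.00030166, -0.00187113,
        0.00057697]), 'tau': array([-4.45754456e-03, -8.78826284e+01, -3.81866705e+01,  7.05136964e-02,
        5.33109158e-02, -6.02452565e-05]), 'eef_pos': array([ 235.09940626, -578.73822803,  238.30673544]), 'tcp_rot': array([ 9.81454686e-01,  1.91693268e-01, -6.07391438e-05, -6.21908724e-04]), 'contact_force': array([ 0.35744719,  0.29628326, -0.15418019]), 'moment': array([ 0.00766571, -0.01706408,  0.02480199]), 'grip_width': 1.0002077975110533} 25.0
scene [[354.29, 0.0, 256.77], [0.0, 354.29, 196.74], [0.0, 0.0, 1.0]] [[0.3937, 0.5896, -0.7053, 1435.0209], [0.919, -0.2357, 0.316, -451.6866], [0.0201, -0.7726, -0.6346, 938.0338], [0.0, 0.0, 0.0, 1.0]]
side [[440.25, 0.0, 248.95], [0.0, 440.25, 190.2], [0.0, 0.0, 1.0]] [[-0.5956, -0.4616, 0.6575, -248.4937], [-0.8032, 0.3526, -0.4801, 554.1233], [-0.0102, -0.814, -0.5807, 857.3349], [0.0, 0.0, 0.0, 1.0]]
wrist [[297.32, 0.0, 258.05], [0.0, 297.32, 190.09], [0.0, 0.0, 1.0]] [[0.3767, -0.8879, -0.2641, 310.1749], [-0.9263, -0.3612, -0.107, -548.2054], [-0.0005, 0.285, -0.9585, 383.4761], [0.0, 0.0, 0.0, 1.0]]
```

View pics/scene0.png

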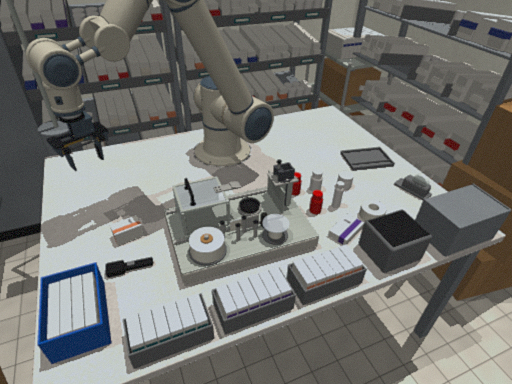

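View pics/side0.png

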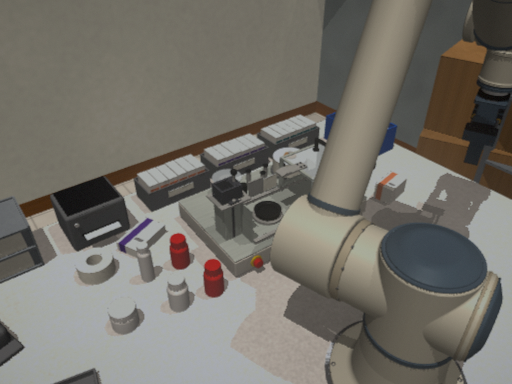

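View pics/wrist0.png

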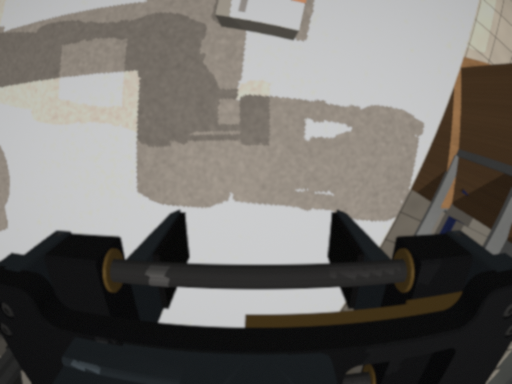

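Run:
```python
import cv2
a=cv2.imread("pics/scene0.png"); b=cv2.imread("pics/side0.png")
cv2.imwrite("pics/c1.png",cv2.resize(a[150:290,160:360],None,fx=4,fy=4,interpolation=cv2.INTER_CUBIC))
cv2.imwrite("pics/c2.png",cv2.resize(b[130:340,70:330],None,fx=3,fy=3,interpolation=cv2.INTER_CUBIC)[:600])
cv2.imwrite("pics/c3.png",cv2.resize(a[150:250,270:400],None,fx=6,fy=6,interpolation=cv2.INTER_CUBIC))
```

```text
(no output)
```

View pics/c1.png

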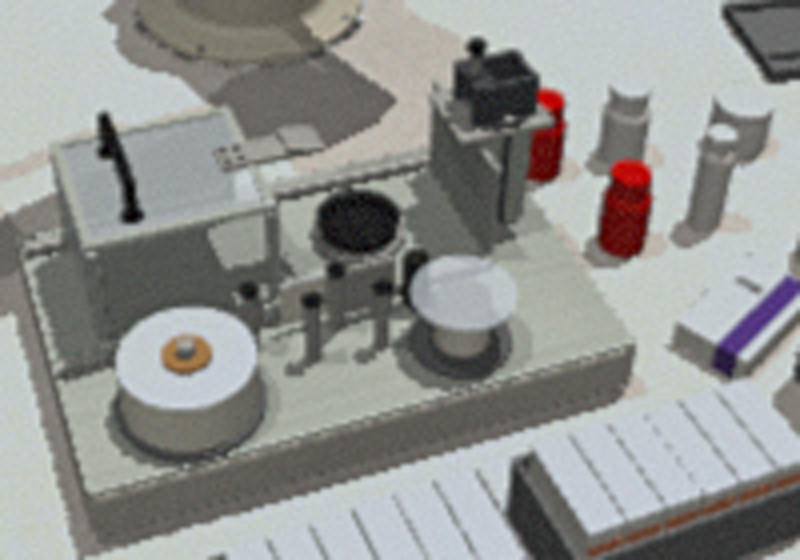

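View pics/c2.png

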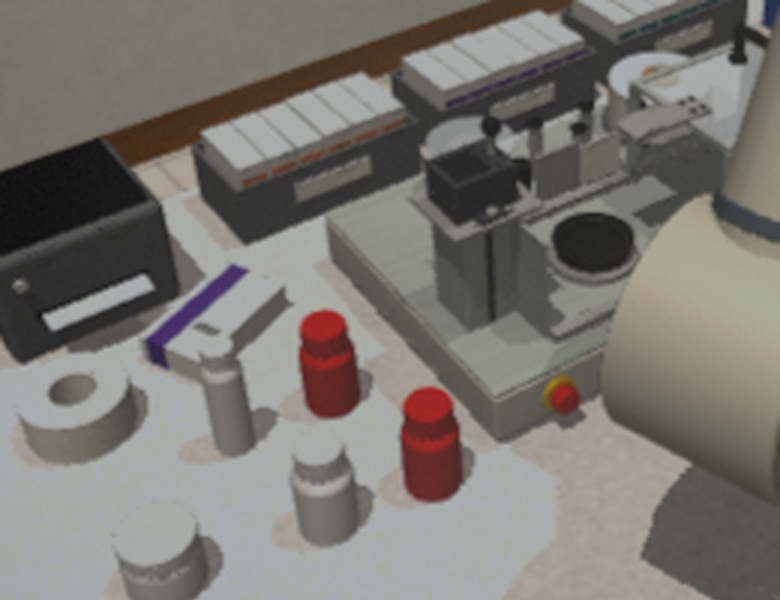

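View pics/c3.png

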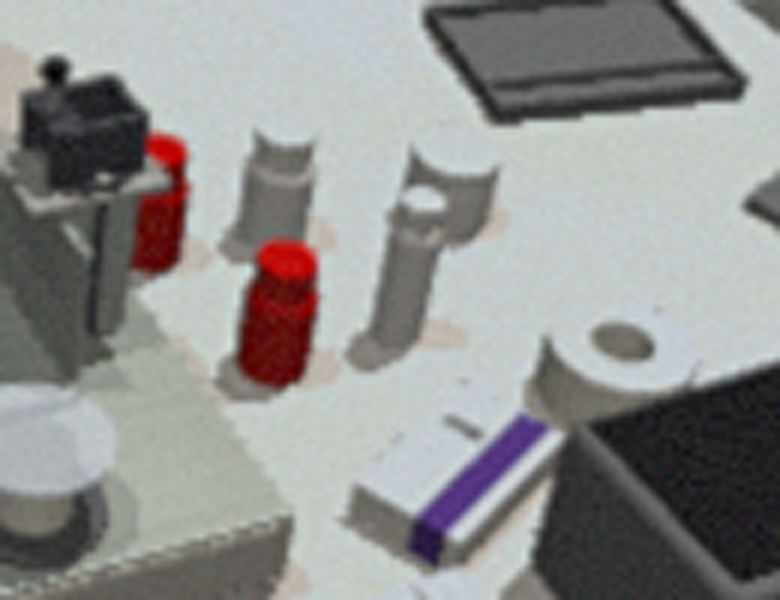

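```bash
cat > h.py <<'E'
import numpy as np
C={"scene":(np.array([[354.29,0,256.77],[0,354.29,196.74],[0,0,1]]),np.array([[0.3937,0.5896,-0.7053,1435.0209],[0.919,-0.2357,0.316,-451.6866],[0.0201,-0.7726,-0.6346,938.0338],[0,0,0,1]])),
"side":(np.array([[440.25,0,248.95],[0,440.25,190.2],[0,0,1]]),np.array([[-0.5956,-0.4616,0.6575,-248.4937],[-0.8032,0.3526,-0.4801,554.1233],[-0.0102,-0.814,-0.5807,857.3349],[0,0,0,1]]))}
def ray(cam,u,v):
    K,T=C[cam]; d=T[:3,:3]@np.linalg.inv(K)@[u,v,1]; return T[:3,3],d/np.linalg.norm(d)
def onz(cam,u,v,z):
    o,d=ray(cam,u,v); return (o+d*(z-o[2])/d[2]).round(1)
def tri(p):
    A=np.zeros((3,3));b=np.zeros(3)
    for c,u,v in p:
        o,d=ray(c,u,v);M=np.eye(3)-np.outer(d,d);A+=M;b+=M@o
    return np.linalg.solve(A,b).round(1)
def proj(cam,X,K=None,T=None):
    if K is None: K,T=C[cam]
    p=np.linalg.inv(T)@np.append(X,1)
    if cam=="wrist":
        r=np.hypot(p[0],p[1]);th=np.arctan2(r,p[2]);return (K[:2,2]+K[0,0]*th*p[:2]/max(r,1e-9)).round(1)
    q=K@p[:3];return (q[:2]/q[2]).round(1)
def wray(c,u,v,z):
    K,T=c["K"],c["T"];d=np.array([u,v])-K[:2,2];r=np.hypot(*d);th=r/K[0,0]
    dd=T[:3,:3]@np.r_[np.sin(th)*d/r,np.cos(th)];o=T[:3,3];return (o+dd*(z-o[2])/dd[2]).round(1)
E
python3 - <<'E'
from h import *
s=lambda x,y:((x+.5)/4-.5+160,(y+.5)/4-.5+150)
s3=lambda x,y:((x+.5)/6-.5+270,(y+.5)/6-.5+150)
d=lambda x,y:((x+.5)/3-.5+70,(y+.5)/3-.5+130)
print("nest",onz("scene",*s(357,222),88),onz("side",*d(594,243),88),tri([("scene",)+s(357,222),("side",)+d(594,243)]))
print("bottle",onz("side",*d(319,447),92),onz("scene",*s3(285,133),92))
print("slim",onz("side",*d(213,347),116),onz("scene",*s3(424,199),116))
print("jar",onz("side",*d(157,533),58),onz("scene",*s3(455,152),58))
print("reds",onz("side",*d(323,327),92),onz("side",*d(428,405),92),onz("scene",*s3(287,262),92))
print("handle",onz("scene",*s(103,118),228),onz("scene",*s(130,213),228))
print("knob", tri([("scene",)+s(477,46),("side",)+d(491,127)]))
for p in [(27,243),(95,497),(632,347)]: print("deck",onz("scene",*s(*p),64))
for p in [(497,402),(330,223)]: print("deck side",onz("side",*d(*p),64))
E
```

```text
nest [524.1 -74.5  88. ] [510.6 -64.7  88. ] [517.2 -70.9  81.1]
bottle [435.3 269.5  92. ] [437.6 265.8  92. ]
slim [564.8 294.3 116. ] [563.  291.5 116. ]
jar [462.4 398.5  58. ] [462.6 395.8  58. ]
reds [556.8 198.6  92. ] [422.4 176.9  92. ] [561.6 193.7  92. ]
handle [ 472.2 -283.1  228. ] [ 599.4 -294.5  228. ]
knob [522.8  38.2 252.8]
deck [ 412.7 -357.1   64. ]
deck [ 721.8 -371.2   64. ]
deck [738.7  93.4  64. ]
deck side [414.9 115.   64. ]
deck side [718.2 104.5  64. ]
```

Candidates in the side picture: the white bottle (178,293), the slim tall bottle (146,262), the squat jar (123,315), and two red bottles (180,250) and (213,278). The white one at (178,293), scene (317,178), fits: it is medium height with a narrower cap, and it isn't red. The enlarged crops confirm this. The nest is the black ring at scene (249,205). Next I'll move the wrist camera over the nest.

```bash
cat > g.py <<'E'
# python3 g.py x y z yaw_deg [rec] : shares from last commanded pose; "rec ox oy oz rz" records
import sys,json,os,numpy as np
f="cmd.json"
c=json.load(open(f)) if os.path.exists(f) else [235.189,-579.062,238.915,np.degrees(np.arctan2(2*.981454686*.191693268,2*.981454686**2-1))]
def frame(y): y=np.radians(y); return np.array([[np.cos(y),np.sin(y),0],[np.sin(y),-np.cos(y),0],[0,0,-1]])  # columns = tool axes
if sys.argv[1]=="rec":
    v=list(map(float,sys.argv[2:])); p=np.array(c[:3])+frame(c[3])@np.array(v[:3])*200
    c=list(p)+[c[3]-np.degrees(v[3]*1.5)]; json.dump(c,open(f,"w")); print("cmd",np.round(c,2))
if sys.argv[1]=="to":
    t=list(map(float,sys.argv[2:])); print("shares",(frame(c[3]).T@(np.array(t[:3])-c[:3])/200).round(4),"rz",round(-np.radians(t[3]-c[3])/1.5,4),"rows",np.linalg.norm(np.array(t[:3])-c[:3])/62.5)
E
python3 g.py to 310 -410 400 10; python3 g.py to 235.189 -579.062 400 10
```

```text
shares [ 0.6646 -0.6424 -0.8054] rz 0.1408 rows 3.923329942056875
shares [ 0.      0.     -0.8054] rz 0.1408 rows 2.57736
```

Emit:
apply_moves(plan=[{"gripper": 1,"offset": [0.66,-0.64,-0.8],"rotation": [0,0,0.14]},{"gripper": 1,"offset": [0.66,-0.64,-0.8],"rotation": [0,0,0.14]},{"gripper": 1,"offset": [0.66,-0.64,-0.8],"rotation": [0,0,0.14]},{"gripper": 1,"offset": [0.66,-0.64,-0.8],"rotation": [0,0,0.14]},{"gripper": 1,"offset": [0.66,-0.64,-0.8],"rotation": [0,0,0.14]}])

```text
clock: 0.78
eef_pos: [310.7, -409.4, 401.9]
tcp_rot: [0.996, 0.089, 0.001, 0.002]
contact_force: [-0.1, -0.5, -0.5]
grip_width: 0.999
```

```bash
python3 g.py rec .66 -.64 -.8 .14;python3 g.py to 385 -240 400 -2
```

```text
cmd [ 309.32 -410.8   398.92   10.07]
shares [ 0.5219 -0.7747 -0.0054] rz 0.1405 rows 2.9890798203613773
```

Emit:
apply_moves(plan=[{"gripper": 1,"offset": [0.52,-0.77,0],"rotation": [0,0,0.14]},{"gripper": 1,"offset": [0.52,-0.77,0],"rotation": [0,0,0.14]},{"gripper": 1,"offset": [0.52,-0.77,0],"rotation": [0,0,0.14]},{"gripper": 1,"offset": [0.52,-0.77,0],"rotation": [0,0,0.14]}])

```text
clock: 1.27
eef_pos: [385.5, -238.2, 398.2]
tcp_rot: [1.0, -0.015, -0.0, -0.001]
contact_force: [-0.5, -1.5, -0.2]
grip_width: 1.0
```

```bash
python3 g.py rec .52 -.77 0 .14;python3 g.py to 430 -110 400 -2
```

```text
cmd [ 384.79 -240.99  398.92   -1.96]
shares [ 0.2035 -0.6623 -0.0054] rz 0.0005 rows 2.2171700915848627
```

Emit:
apply_moves(plan=[{"gripper": 1,"offset": [0.2,-0.66,0],"rotation": [0,0,0]},{"gripper": 1,"offset": [0.2,-0.66,0],"rotation": [0,0,0]},{"gripper": 1,"offset": [0.2,-0.66,0],"rotation": [0,0,0]},{"gripper": 1,"offset": [0.2,-0.66,0],"rotation": [0,0,0]},{"gripper": 1,"offset": [0.2,-0.66,0],"rotation": [0,0,0]}])

```text
clock: 1.9
eef_pos: [429.1, -111.9, 398.6]
tcp_rot: [1.0, -0.018, -0.0, 0.0]
contact_force: [-0.2, -0.0, -0.1]
grip_width: 1.001
```

```bash
python3 g.py rec .2 -.66 0 0
python3 - <<'E'
from rig import manip
import cv2,pickle
s=manip.state();print(s["eef_pos"],s["contact_force"])
c=manip.capture("wrist");pickle.dump(c,open("w1.pkl","wb"));cv2.imwrite("pics/w1.png",cv2.resize(c["color"],None,fx=1.5,fy=1.5,interpolation=cv2.INTER_CUBIC))
E
```

```text
cmd [ 429.29 -110.43  398.92   -1.96]
[ 429.05279983 -111.91788084  398.61173456] [-0.17734239 -0.0316053  -0.10771227]
```

View pics/w1.png

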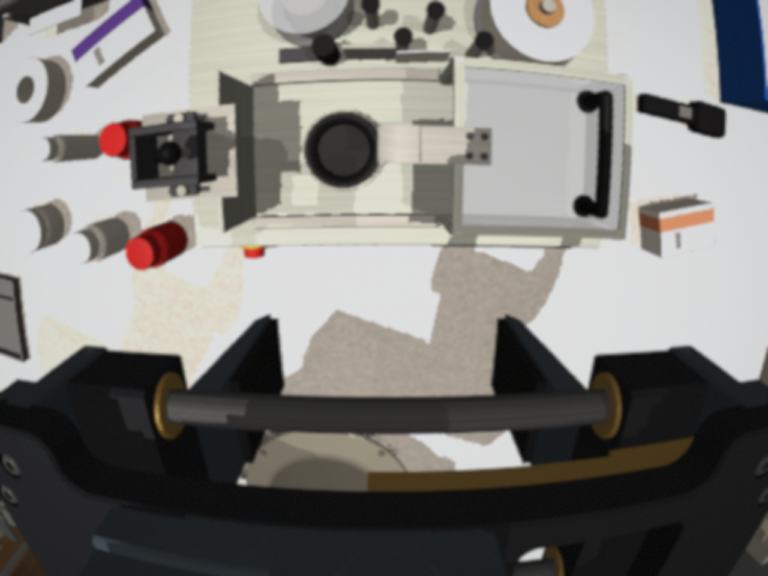

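Run:
```python
import cv2,pickle
c=pickle.load(open("w1.pkl","rb"));a=c["color"]
cv2.imwrite("pics/w1a.png",cv2.resize(a[50:150,140:300],None,fx=5,fy=5,interpolation=cv2.INTER_CUBIC))
cv2.imwrite("pics/w1b.png",cv2.resize(a[40:170,290:430],None,fx=4.5,fy=4.5,interpolation=cv2.INTER_CUBIC))
```

```text
(no output)
```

View pics/w1a.png

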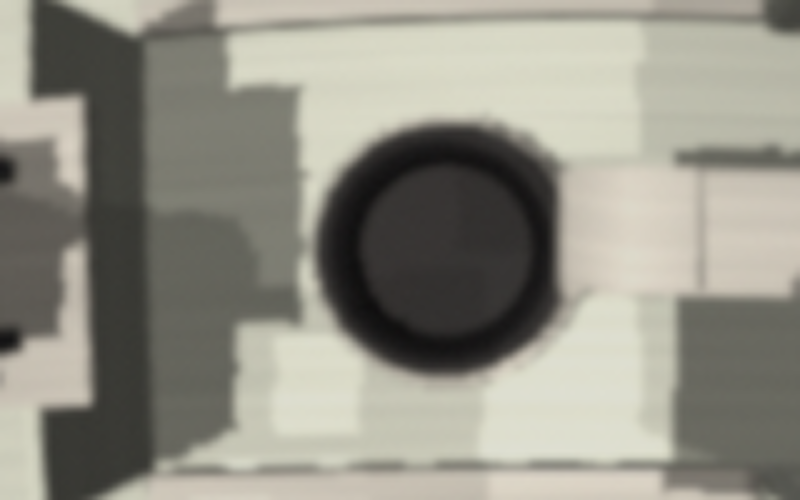

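View pics/w1b.png

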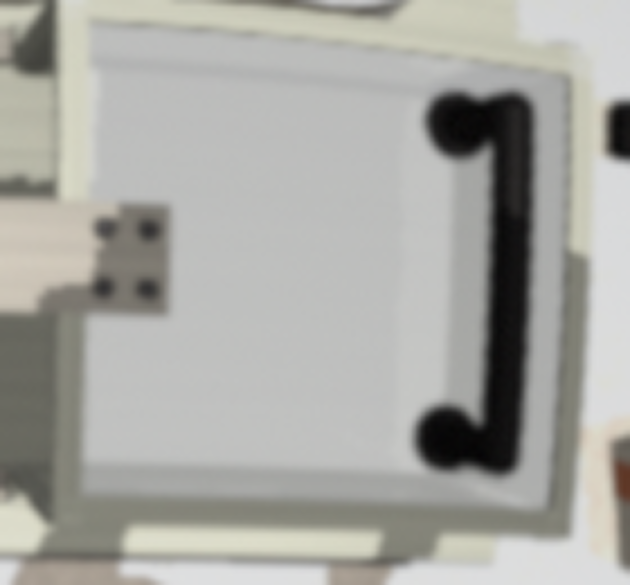

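Run:
```python
import pickle
from h import *
c=pickle.load(open("w1.pkl","rb")); print(c["T"][:3,3])
A=lambda x,y:((x+.5)/5-.5+140,(y+.5)/5-.5+50)
B=lambda x,y:((x+.5)/4.5-.5+290,(y+.5)/4.5-.5+40)
w=lambda p,z:wray(c,*p,z)
print("floor",w(A(446.5,251),76),[w(A(*p),76) for p in [(360,251),(533,251),(446,162),(446,340)]])
print("rim",w(A(445,249),88),[w(A(*p),88) for p in [(318,249),(440,124),(440,374)]])
print("handle",w(B(513,95),222),w(B(502,472),222),w(B(508,283),222))
print("strike tip",[w(A(558,y),182) for y in(165,292)], "hood lead",w(B(75,0),189),w(B(55,530),189))
print("panel top inner", w(A(142,40),64),w(A(155,468),64), w(A(85,40),170),w(A(95,468),170))
b=lambda x,y:(x/1.5,y/1.5)
print("rail", w(b(262,217),80),w(b(450,222),80),"knob",w(b(170,153),253),"blockright",w(b(205,120),240),w(b(205,185),240))
for X in [(436,268,92),(436,268,0)]: print(proj("wrist",np.array(X),c["K"],c["T"])*1.5)
```

```text
[ 510.07258735 -114.54995746  543.61247521]
floor [518.7 -69.8  76. ] [array([520.4, -42.7,  76. ]), array([517.4, -96.7,  76. ]), array([546.9, -70.8,  76. ]), array([490.7, -68.4,  76. ])]
rim [519.1 -70.5  88. ] [array([521.6, -31.5,  88. ]), array([557.8, -70.6,  88. ]), array([480.8, -67.2,  88. ])]
handle [ 563.4 -284.   222. ] [ 464.3 -281.7  222. ] [ 513.9 -281.8  222. ]
strike tip [array([ 536.5, -107.5,  182. ]), array([ 505.5, -106.4,  182. ])] hood lead [ 587.6 -174.4  189. ] [ 444.2 -165.8  189. ]
panel top inner [597.3  28.7  64. ] [454.  33.  64.] [580.1  12.5 170. ] [467.5  17.  170. ]
rail [453.   21.4  80. ] [ 439.1 -178.7   80. ] knob [524.7  35.8 253. ] blockright [545.7  12.5 240. ] [498.9  15.9 240. ]
[ 78.6  248.55]
[116.85 234.45]
```

```bash
python3 - <<'E'
import pickle
from h import *
c=pickle.load(open("w1.pkl","rb"))
for z in (150,165,178,186,195):
  print(z,proj("scene",wray(c,(558.5)/5-.5+140,(165.5)/5-.5+50,z)),proj("scene",wray(c,(558.5)/5-.5+140,(292.5)/5-.5+50,z)))
print((325+.5)/4-.5+160,(148+.5)/4-.5+150,"near corner seen")
E
python3 g.py to 433 80 399 42
```

```text
150 [242.  196.5] [238.9 190.9]
165 [241.8 193. ] [238.8 187.6]
178 [241.6 189.9] [238.6 184.7]
186 [241.5 188. ] [238.6 183. ]
195 [241.3 185.9] [238.5 180.9]
240.875 186.625 near corner seen
shares [-1.400e-02 -9.522e-01 -4.000e-04] rz -0.5115 rows 3.0475072012855042
```

Emit:
apply_moves(plan=[{"gripper": 1,"offset": [-0.01,-0.95,0],"rotation": [0,0,-0.51]},{"gripper": 1,"offset": [-0.01,-0.95,0],"rotation": [0,0,-0.51]},{"gripper": 1,"offset": [-0.01,-0.95,0],"rotation": [0,0,-0.51]},{"gripper": 1,"offset": [-0.01,-0.95,0],"rotation": [0,0,-0.51]},{"gripper": 1,"offset": [-0.01,-0.95,0],"rotation": [0,0,-0.51]}])

```text
clock: 2.58
eef_pos: [433.9, 79.1, 398.8]
tcp_rot: [0.934, 0.357, -0.0, 0.0]
contact_force: [-0.2, 0.6, 0.4]
grip_width: 1.002
```

```bash
python3 g.py rec -.01 -.95 0 -.51;python3 g.py to 436 230 330 87.4
```

```text
cmd [433.79  79.52 398.92  41.87]
shares [ 0.5104 -0.5529  0.3446] rz -0.5298 rows 2.6483326740250335
```

Emit:
apply_moves(plan=[{"gripper": 1,"offset": [0.51,-0.55,0.34],"rotation": [0,0,-0.53]},{"gripper": 1,"offset": [0.51,-0.55,0.34],"rotation": [0,0,-0.53]},{"gripper": 1,"offset": [0.51,-0.55,0.34],"rotation": [0,0,-0.53]},{"gripper": 1,"offset": [0.51,-0.55,0.34],"rotation": [0,0,-0.53]},{"gripper": 1,"offset": [0.51,-0.55,0.34],"rotation": [0,0,-0.53]},{"gripper": 1,"offset": [0.51,-0.55,0.34],"rotation": [0,0,-0.53]}])

```text
clock: 3.32
eef_pos: [437.0, 228.1, 330.8]
tcp_rot: [0.725, 0.689, -0.0, 0.0]
contact_force: [-0.0, 0.2, 0.3]
grip_width: 0.999
```

```bash
python3 g.py rec .51 -.55 .34 -.53
python3 - <<'E'
from rig import manip
import cv2,pickle
from h import *
s=manip.state();print(s["eef_pos"],s["contact_force"])
c=manip.capture("wrist");pickle.dump(c,open("w2.pkl","wb"));cv2.imwrite("pics/w2.png",cv2.resize(c["color"],None,fx=1.5,fy=1.5,interpolation=cv2.INTER_CUBIC))
print(proj("wrist",np.array([436.5,267.5,92]),c["K"],c["T"])*1.5)
E
```

```text
cmd [436.32 229.52 330.92  87.42]
[437.0350631  228.14871662 330.83078421] [-0.028563    0.18970698  0.32985531]
[383.85 204.3 ]
```

View pics/w2.png

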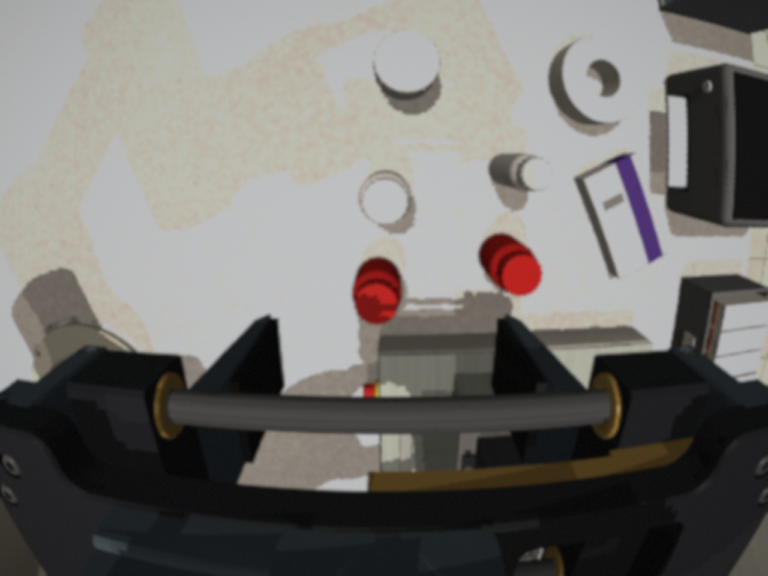

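Run:
```python
import cv2,pickle
c=pickle.load(open("w2.pkl","rb"));a=c["color"]
x=cv2.resize(a[105:165,225:295],None,fx=8,fy=8,interpolation=cv2.INTER_CUBIC);cv2.imwrite("pics/w2a.png",cv2.convertScaleAbs(x,alpha=1.6,beta=-140))
```

```text
(no output)
```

View pics/w2a.png

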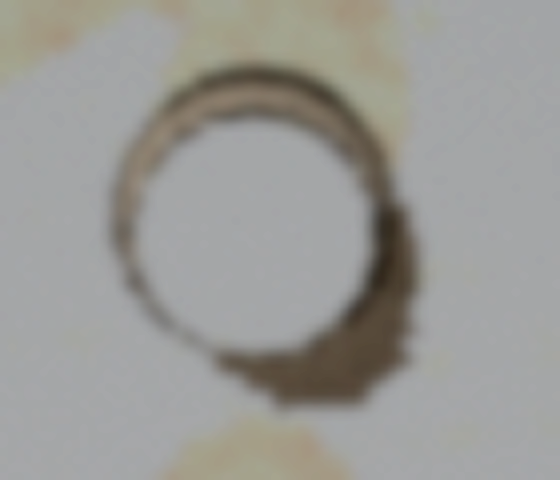

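```bash
python3 - <<'E'
import pickle
from h import *
c=pickle.load(open("w2.pkl","rb"))
for p in [(253.5,234),(132,234),(375,234),(253,115),(253,352)]: print(wray(c,(p[0]+.5)/8-.5+225,(p[1]+.5)/8-.5+105,92))
E
python3 g.py to 437 267.5 150 87.4
```

```text
[437.1 270.6  92. ]
[417.5 271.7  92. ]
[456.7 269.7  92. ]
[438.  289.9  92. ]
[436.  251.3  92. ]
shares [ 0.1899 -0.0052  0.9046] rz 0.0002 rows 2.9577708439317636
```

Emit:
apply_moves(plan=[{"gripper": 1,"offset": [0.2,-0.005,0.9],"rotation": [0,0,0]},{"gripper": 1,"offset": [0.2,-0.005,0.9],"rotation": [0,0,0]},{"gripper": 1,"offset": [0.2,-0.005,0.9],"rotation": [0,0,0]},{"gripper": 1,"offset": [0.2,-0.005,0.9],"rotation": [0,0,0]},{"gripper": 1,"offset": [0.2,-0.005,0.9],"rotation": [0,0,0]}])

```text
clock: 4.0
eef_pos: [438.1, 269.2, 152.6]
tcp_rot: [0.724, 0.69, 0.001, 0.0]
contact_force: [0.7, 0.2, 0.5]
grip_width: 0.999
```

```bash
python3 g.py rec .2 -.005 .9 0; python3 g.py to 437 269 92 87.4;  python3 - <<'E'
from rig import manip
import cv2
s=manip.state();print(s["eef_pos"])
c=manip.capture("wrist");cv2.imwrite("pics/w3.png",c["color"])
E
```

```text
cmd [437.13 269.52 150.91  87.42]
shares [-0.0026 -0.0005  0.2946] rz 0.0002 rows 0.9426789342807524
[438.14651891 269.24302285 152.60895792]
```

View pics/w3.png

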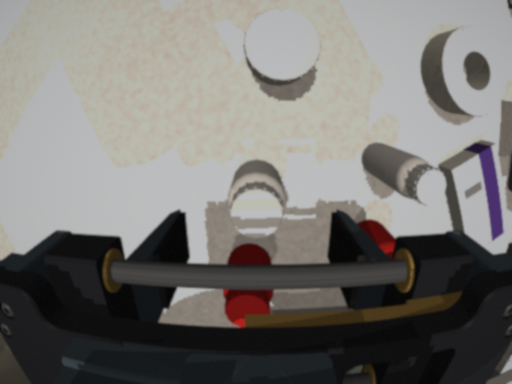

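Emit:
apply_moves(plan=[{"gripper": 1,"offset": [0,0,0.15],"rotation": [0,0,0]},{"gripper": 1,"offset": [0,0,0.295],"rotation": [0,0,0]},{"gripper": 1,"offset": [0,0,0.295],"rotation": [0,0,0]},{"gripper": 1,"offset": [0,0,0.295],"rotation": [0,0,0]}])

```text
clock: 4.55
eef_pos: [438.2, 269.8, 93.9]
tcp_rot: [0.723, 0.691, 0.001, 0.0]
contact_force: [-0.1, 0.3, -0.1]
grip_width: 0.998
```

Emit:
apply_moves(plan=[{"gripper": 0.3,"offset": [0,0,0],"rotation": [0,0,0]},{"gripper": 0.3,"offset": [0,0,0],"rotation": [0,0,0]},{"gripper": 0.3,"offset": [0,0,0],"rotation": [0,0,0]},{"gripper": 0.3,"offset": [0,0,0],"rotation": [0,0,0]},{"gripper": 0.3,"offset": [0,0,0],"rotation": [0,0,0]},{"gripper": 0.3,"offset": [0,0,0],"rotation": [0,0,0]}], squeeze=25)

```text
clock: 5.3
eef_pos: [437.1, 269.5, 91.9]
tcp_rot: [0.723, 0.691, -0.0, -0.0]
contact_force: [0.5, 0.5, 1.0]
grip_width: 0.428
```

```bash
python3 g.py rec 0 0 .295 0
python3 - <<'E'
from rig import manip
import cv2
s=manip.state();print(s["eef_pos"],s["grip_width"]*91)
c=manip.capture("wrist");cv2.imwrite("pics/w4.png",c["color"])
E
python3 g.py to 437 269 220 87.4
```

```text
cmd [437.13 269.52  91.91  87.42]
[437.07598347 269.52418089  91.86154411] 38.988060232166646
shares [-2.600e-03 -5.000e-04 -6.404e-01] rz 0.0002 rows 2.0493779088144524
```

View pics/w4.png

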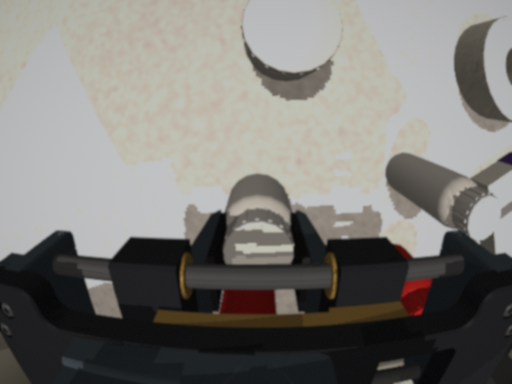

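Emit:
apply_moves(plan=[{"gripper": 0.3,"offset": [0,0,-0.1],"rotation": [0,0,0]},{"gripper": 0.3,"offset": [0,0,-0.3],"rotation": [0,0,0]},{"gripper": 0.3,"offset": [0,0,-0.6],"rotation": [0,0,0]},{"gripper": 0.3,"offset": [0,0,-0.9],"rotation": [0,0,0]},{"gripper": 0.3,"offset": [0,0,-1],"rotation": [0,0,0]},{"gripper": 0.3,"offset": [0,0,-1],"rotation": [0,0,0]}])

```text
clock: 6.1
eef_pos: [437.6, 269.8, 293.1]
tcp_rot: [0.723, 0.691, 0.001, 0.0]
contact_force: [-0.9, -0.1, -1.1]
grip_width: 0.434
```

```bash
python3 g.py rec 0 0 -1 0
python3 - <<'E'
from rig import manip
import cv2
s=manip.state();print(s["eef_pos"],s["grip_width"]*91,s["contact_force"])
c=manip.capture("wrist");cv2.imwrite("pics/w5.png",c["color"])
E
python3 g.py to 470 130 390 87.4
```

```text
cmd [437.13 269.52 291.91  87.42]
[437.5813396  269.75292546 293.13217143] 39.48518707129942 [-0.89954236 -0.07407287 -1.14209564]
shares [-0.6895  0.1956 -0.4904] rz 0.0002 rows 2.779002328398511
```

View pics/w5.png

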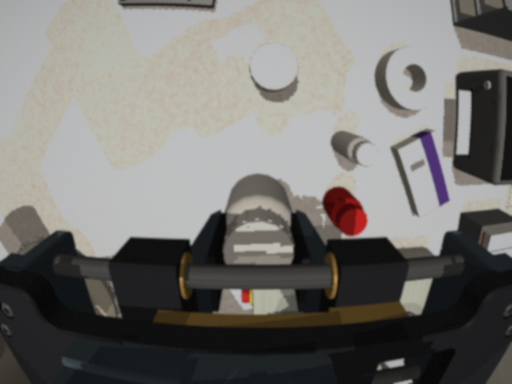

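Emit:
apply_moves(plan=[{"gripper": 0.3,"offset": [-0.1,0.02,-0.2],"rotation": [0,0,0]},{"gripper": 0.3,"offset": [-0.35,0.1,-0.4],"rotation": [0,0,0]},{"gripper": 0.3,"offset": [-0.6,0.2,-0.5],"rotation": [0,0,0]},{"gripper": 0.3,"offset": [-0.8,0.25,-0.5],"rotation": [0,0,0]},{"gripper": 0.3,"offset": [-1,0.3,-0.5],"rotation": [0,0,0]},{"gripper": 0.3,"offset": [-1,0.3,-0.5],"rotation": [0,0,0]},{"gripper": 0.3,"offset": [-1,0.3,-0.5],"rotation": [0,0,0]}])

```text
clock: 7.02
eef_pos: [487.7, 67.3, 390.6]
tcp_rot: [0.723, 0.691, -0.001, -0.001]
contact_force: [-0.4, 0.3, -1.4]
grip_width: 0.433
```

```bash
python3 g.py rec -1 .3 -.5 0; python3 g.py to 518.8 -70 391.91 87.4
```

```text
cmd [488.06  67.02 391.92  87.42]
shares [-0.6775  0.1844  0.    ] rz 0.0002 rows 2.246846999651892
```

Emit:
apply_moves(plan=[{"gripper": 0.3,"offset": [-0.2,0.06,0],"rotation": [0,0,0]},{"gripper": 0.3,"offset": [-0.45,0.12,0],"rotation": [0,0,0]},{"gripper": 0.3,"offset": [-0.6,0.16,0],"rotation": [0,0,0]},{"gripper": 0.3,"offset": [-0.678,0.184,0],"rotation": [0,0,0]},{"gripper": 0.3,"offset": [-0.678,0.184,0.3],"rotation": [0,0,0]},{"gripper": 0.3,"offset": [-0.678,0.184,0.6],"rotation": [0,0,0]},{"gripper": 0.3,"offset": [-0.678,0.184,0.8],"rotation": [0,0,0]},{"gripper": 0.3,"offset": [-0.678,0.184,0.8],"rotation": [0,0,0]}])

```text
clock: 8.02
eef_pos: [517.1, -68.6, 229.7]
tcp_rot: [0.722, 0.691, -0.001, -0.002]
contact_force: [-0.6, 0.7, 0.7]
grip_width: 0.431
```

Emit:
apply_moves(plan=[{"gripper": 0.3,"offset": [0,0,0],"rotation": [0,0,0]},{"gripper": 0.3,"offset": [0,0,0],"rotation": [0,0,0]}])

```text
clock: 8.28
eef_pos: [519.7, -70.0, 233.7]
tcp_rot: [0.723, 0.691, 0.001, 0.001]
contact_force: [0.4, 0.4, -0.9]
grip_width: 0.428
```

```bash
python3 g.py rec -.678 .184 .8 0
python3 - <<'E'
from rig import manip
import cv2
s=manip.state();print(s["eef_pos"],s["grip_width"]*91,s["contact_force"])
for n,(x0,y0) in {"scene":(200,130),"side":(200,130)}.items():
    a=manip.capture(n)["color"];cv2.imwrite(f"pics/{n}6.png",cv2.resize(a[y0:y0+110,x0:x0+130],None,fx=5,fy=5,interpolation=cv2.INTER_CUBIC))
cv2.imwrite("pics/w6.png",manip.capture("wrist")["color"])
E
```

```text
cmd [518.72 -70.1  231.91  87.42]
[519.71598459 -70.03628601 233.74434246] 38.917722784044855 [ 0.40004345  0.36657315 -0.90157058]
```

View pics/scene6.png

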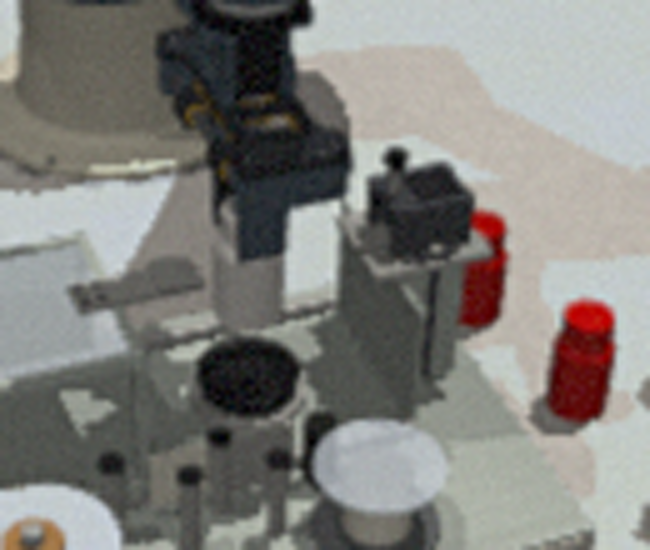

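View pics/side6.png

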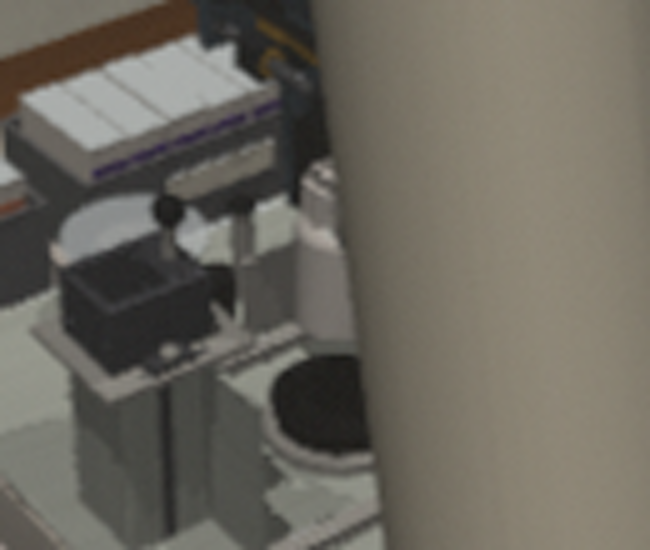

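View pics/w6.png

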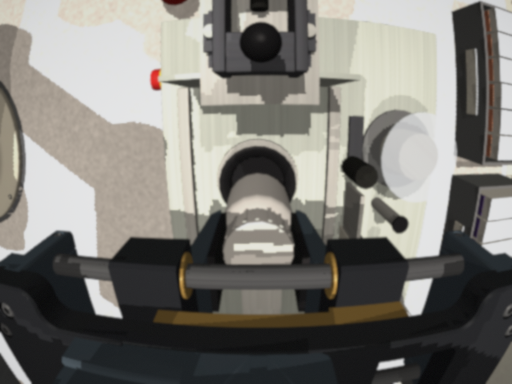

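Run:
```python
from h import *
f=lambda p:((np.array(p)-[200,130]+.5)*5-.5).round(1)
for X in [(518.8,-70,88),(519.7,-70,142),(519.7,-70,165),(519.7,-66,165),(523.7,-70,165)]: print(X,f(proj("scene",np.array(X))))
# silhouettes of body
for dy in (-2,0,2):
  pts=[f(proj("scene",np.array([519.7+25*np.cos(t),-70+dy+25*np.sin(t),z]))) for t in np.linspace(0,6.28,60) for z in (143,)]
  r=[f(proj("scene",np.array([518.8+40.5*np.cos(t),-70+40.5*np.sin(t),88]))) for t in np.linspace(0,6.28,60)]
  pts=np.array(pts);r=np.array(r);print(dy,pts.min(0),pts.max(0),"rim",r.min(0),r.max(0))
```

```text
(518.8, -70, 88) [249. 372.]
(519.7, -70, 142) [250.  315.5]
(519.7, -70, 165) [250.5 290. ]
(519.7, -66, 165) [255.5 289. ]
(523.7, -70, 165) [252.5 293.5]
-2 [213.  293.5] [282.5 337. ] rim [194.5 337. ] [304.  408.5]
0 [215.5 293. ] [285.  336.5] rim [194.5 337. ] [304.  408.5]
2 [218. 292.] [287.5 335.5] rim [194.5 337. ] [304.  408.5]
```

Emit:
apply_moves(plan=[{"gripper": 0.3,"offset": [0,0,0.1],"rotation": [0,0,0]},{"gripper": 0.3,"offset": [0,0,0.2],"rotation": [0,0,0]},{"gripper": 0.3,"offset": [0,0,0.24],"rotation": [0,0,0]},{"gripper": 0.3,"offset": [0,0,0.26],"rotation": [0,0,0]},{"gripper": 0.3,"offset": [0,0,0.26],"rotation": [0,0,0]}])

```text
clock: 9.05
eef_pos: [518.9, -70.1, 180.3]
tcp_rot: [0.723, 0.691, 0.0, 0.0]
contact_force: [-0.4, -0.8, -0.2]
grip_width: 0.431
```

Emit:
apply_moves(plan=[{"gripper": 0.3,"offset": [0,0,0.02],"rotation": [0,0,0]},{"gripper": 0.3,"offset": [0,0,0.035],"rotation": [0,0,0]},{"gripper": 0.3,"offset": [0,0,0.035],"rotation": [0,0,0]}])

```text
clock: 9.43
eef_pos: [518.6, -70.1, 172.8]
tcp_rot: [0.723, 0.691, -0.0, -0.0]
contact_force: [0.4, -0.5, -0.7]
grip_width: 0.43
```

```bash
python3 g.py rec 0 0 .295 0
python3 - <<'E'
from rig import manip
import cv2
s=manip.state();print(s["eef_pos"],s["grip_width"]*91,s["contact_force"])
for n,(x0,y0) in {"scene":(200,130)}.items():
    a=manip.capture(n)["color"];cv2.imwrite(f"pics/{n}7.png",cv2.resize(a[y0:y0+110,x0:x0+130],None,fx=5,fy=5,interpolation=cv2.INTER_CUBIC))
E
```

```text
cmd [518.72 -70.1  172.91  87.42]
[518.5922305  -70.06283251 172.75538432] 39.147835643934265 [ 0.35277887 -0.48875339 -0.71733686]
```

View pics/scene7.png

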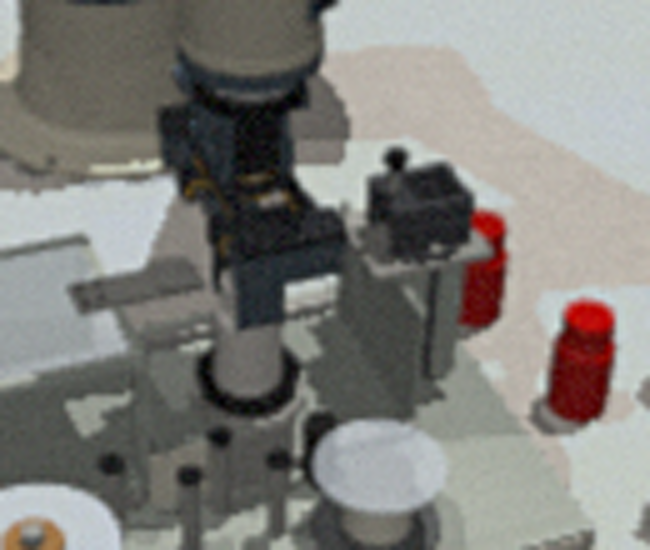

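Emit:
apply_moves(plan=[{"gripper": 0.3,"offset": [0,0,0.01],"rotation": [0,0,0]},{"gripper": 0.3,"offset": [0,0,0.02],"rotation": [0,0,0]},{"gripper": 0.3,"offset": [0,0,0.025],"rotation": [0,0,0]},{"gripper": 0.3,"offset": [0,0,0.025],"rotation": [0,0,0]}])

```text
clock: 9.98
eef_pos: [518.7, -70.1, 167.9]
tcp_rot: [0.723, 0.691, 0.0, 0.0]
contact_force: [-0.2, 0.1, -1.0]
grip_width: 0.429
```

Emit:
apply_moves(plan=[{"gripper": 0.3,"offset": [0,0,0.005],"rotation": [0,0,0]},{"gripper": 0.3,"offset": [0,0,0.005],"rotation": [0,0,0]}])

```text
clock: 10.22
eef_pos: [518.8, -70.1, 167.8]
tcp_rot: [0.723, 0.691, 0.0, 0.0]
contact_force: [-5.1, 1.5, 16.3]
grip_width: 0.432
```

```bash
python3 g.py rec 0 0 .03 0
```

```text
cmd [518.72 -70.1  166.91  87.42]
```

Emit:
apply_moves(plan=[{"gripper": 0.7,"offset": [0,0,-0.004],"rotation": [0,0,0]},{"gripper": 0.7,"offset": [0,0,-0.005],"rotation": [0,0,0]},{"gripper": 0.75,"offset": [0,0,-0.005],"rotation": [0,0,0]},{"gripper": 0.8,"offset": [0,0,-0.005],"rotation": [0,0,0]},{"gripper": 0.8,"offset": [0,0,-0.005],"rotation": [0,0,0]}])

```text
clock: 10.85
eef_pos: [518.7, -70.1, 167.9]
tcp_rot: [0.723, 0.691, -0.0, -0.0]
contact_force: [-0.3, 0.8, -1.1]
grip_width: 0.801
```

Emit:
apply_moves(plan=[{"gripper": 0.8,"offset": [0,0,-0.1],"rotation": [0,0,0]},{"gripper": 0.8,"offset": [0,0,-0.3],"rotation": [0,0,0]},{"gripper": 0.8,"offset": [0,0,-0.6],"rotation": [0,0,0]},{"gripper": 0.8,"offset": [0,0,-0.8],"rotation": [0,0,0]},{"gripper": 0.8,"offset": [0,0,-0.8],"rotation": [0,0,0]}])

```text
clock: 11.48
eef_pos: [519.9, -70.4, 330.9]
tcp_rot: [0.723, 0.691, 0.002, 0.002]
contact_force: [0.7, 0.1, -0.0]
grip_width: 0.8
```

```bash
python3 g.py rec 0 0 -.805 0
python3 - <<'E'
from rig import manip
import cv2,pickle
s=manip.state();print(s["eef_pos"],s["grip_width"]*91,s["contact_force"])
c=manip.capture("wrist");pickle.dump(c,open("w8.pkl","wb"));cv2.imwrite("pics/w8.png",cv2.resize(c["color"],None,fx=1.5,fy=1.5))
a=manip.capture("scene")["color"];cv2.imwrite(f"pics/scene8.png",cv2.resize(a[130:240,200:330],None,fx=5,fy=5,interpolation=cv2.INTER_CUBIC))
E
```

```text
cmd [518.72 -70.1  327.92  87.42]
[519.94732101 -70.35918714 330.877616  ] 72.8428629985764 [ 0.69405196  0.09641643 -0.02338118]
```

View pics/scene8.png

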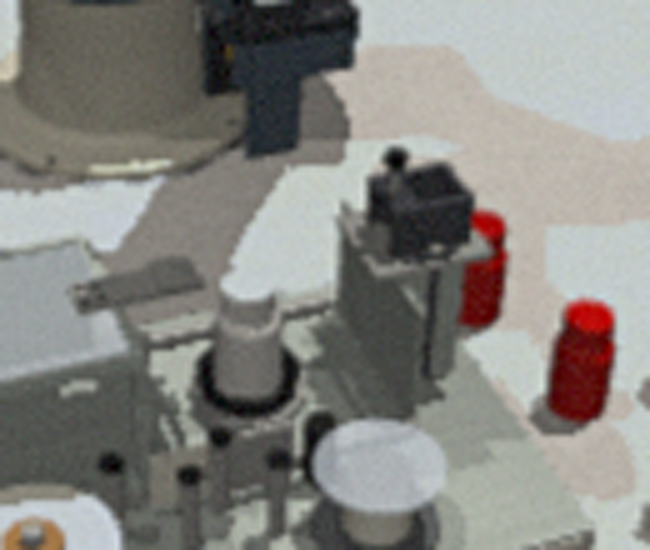

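View pics/w8.png

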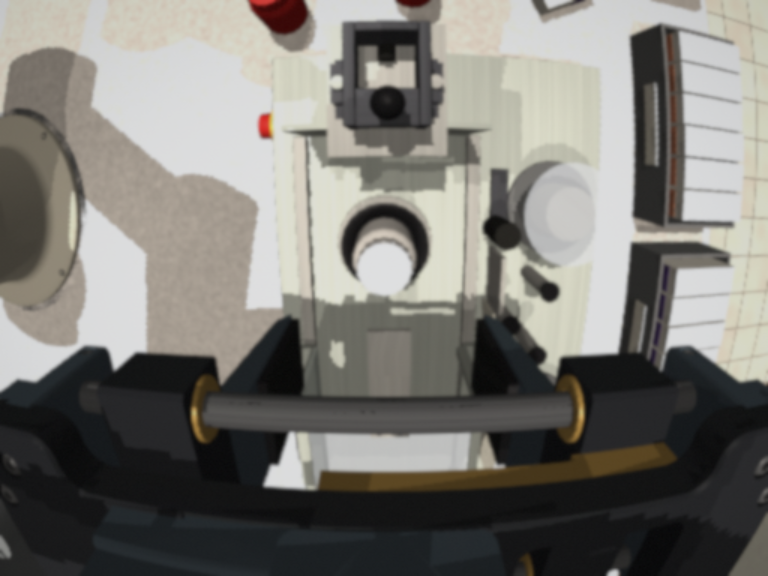

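```bash
python3 g.py to 511 -350 328 87.42
```

```text
shares [-1.3998e+00  2.4400e-02 -4.0000e-04] rz 0.0 rows 4.480168710695015
```

Emit:
apply_moves(plan=[{"gripper": 0.3,"offset": [-0.3,0,0],"rotation": [0,0,0]},{"gripper": 0,"offset": [-0.6,-0.01,0],"rotation": [0,0,0]},{"gripper": 0,"offset": [-0.9,-0.02,0],"rotation": [0,0,0]},{"gripper": 0,"offset": [-1,-0.025,0],"rotation": [0,0,0]},{"gripper": 0,"offset": [-1,-0.025,0],"rotation": [0,0,0]}], squeeze=10)

```text
clock: 12.2
eef_pos: [504.1, -270.2, 326.4]
tcp_rot: [0.724, 0.69, -0.0, -0.001]
contact_force: [0.4, 0.1, -0.8]
grip_width: 0.284
```

```bash
python3 g.py rec -1 -.025 0 0; python3 g.py to 511 -355 328 87.42;  python3 - <<'E'
from rig import manip
import cv2,pickle
s=manip.state();print(s["eef_pos"],s["grip_width"]*91,s["contact_force"])
c=manip.capture("wrist");pickle.dump(c,open("w9.pkl","wb"));cv2.imwrite("pics/w9.png",cv2.resize(c["color"],None,fx=1.5,fy=1.5))
E
```

```text
cmd [ 504.73 -269.67  327.92   87.42]
shares [-4.248e-01  5.050e-02 -4.000e-04] rz 0.0 rows 1.3689922954334866
[ 504.12976911 -270.23940409  326.44647694] 25.864866299788247 [ 0.39380581  0.05441066 -0.78950431]
```

View pics/w9.png

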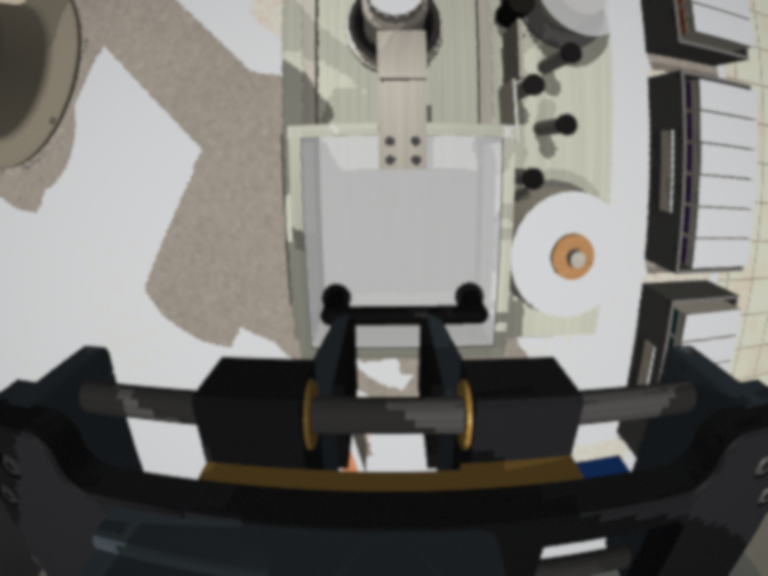

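Run:
```python
import pickle
from h import *
c=pickle.load(open("w9.pkl","rb"))
for p in [(403,315),(325,315),(487,313),(403,307),(403,324)]: print(wray(c,(p[0]+.5)/1.5-.5,(p[1]+.5)/1.5-.5,222))
for p in [(290,352),(512,352)]: print("hood rt",wray(c,(p[0]+.5)/1.5-.5,(p[1]+.5)/1.5-.5,189))
print("strike", [wray(c,(p+.5)/1.5-.5,(30+.5)/1.5-.5,189) for p in (378,427)])
```

```text
[ 512.9 -282.1  222. ]
[ 466.2 -280.1  222. ]
[ 563.9 -283.5  222. ]
[ 513.1 -277.1  222. ]
[ 512.7 -287.9  222. ]
hood rt [ 432.7 -319.1  189. ]
hood rt [ 590.9 -326.9  189. ]
strike [array([ 505.8, -106.5,  189. ]), array([ 536.5, -107.5,  189. ])]
```

```bash
python3 g.py to 511 -340 328 87.42;python3 g.py to 511 -340 230 87.42
```

```text
shares [-0.3499  0.0472 -0.0004] rz 0.0 rows 1.129775396898745
shares [-0.3499  0.0472  0.4896] rz 0.0 rows 1.9315153345075247
```

Emit:
apply_moves(plan=[{"gripper": 0,"offset": [-0.2,0.03,0],"rotation": [0,0,0]},{"gripper": 0,"offset": [-0.35,0.05,0],"rotation": [0,0,0]},{"gripper": 0,"offset": [-0.35,0.05,0],"rotation": [0,0,0]},{"gripper": 0,"offset": [-0.35,0.05,0.2],"rotation": [0,0,0]},{"gripper": 0,"offset": [-0.35,0.05,0.4],"rotation": [0,0,0]},{"gripper": 0,"offset": [-0.35,0.05,0.48],"rotation": [0,0,0]},{"gripper": 0,"offset": [-0.35,0.05,0.48],"rotation": [0,0,0]},{"gripper": 0,"offset": [-0.35,0.05,0.48],"rotation": [0,0,0]}])

```text
clock: 13.25
eef_pos: [512.3, -340.1, 233.5]
tcp_rot: [0.723, 0.691, 0.0, 0.001]
contact_force: [0.3, -0.3, 0.3]
grip_width: 0.009
```

```bash
python3 g.py rec -.35 .05 .48 0;  python3 - <<'E'
from rig import manip
import cv2,pickle
s=manip.state();print(s["eef_pos"],s["grip_width"]*91,s["contact_force"])
c=manip.capture("wrist");pickle.dump(c,open("w10.pkl","wb"));cv2.imwrite("pics/w10.png",cv2.resize(c["color"],None,fx=1.5,fy=1.5))
E
```

```text
cmd [ 511.57 -340.05  231.91   87.42]
[ 512.30389328 -340.07076862  233.46106084] 0.8255374312133844 [ 0.3041192  -0.26252764  0.29093137]
```

View pics/w10.png

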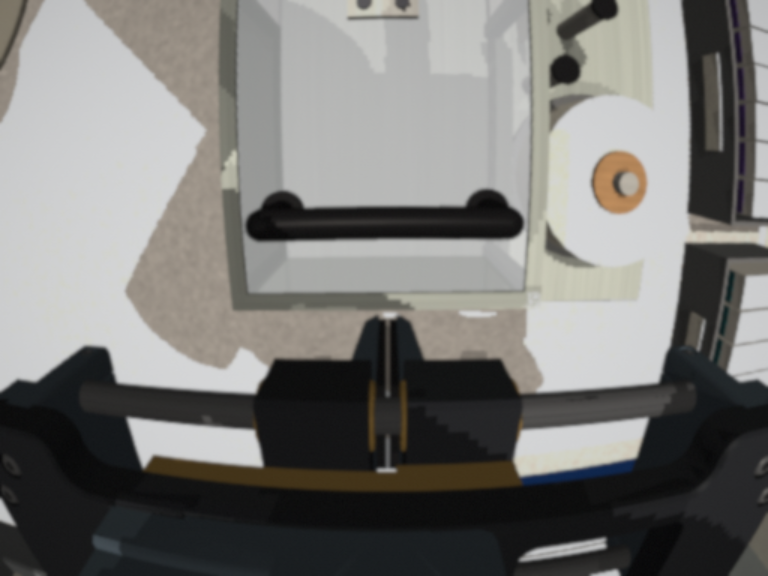

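Emit:
apply_moves(plan=[{"gripper": 0,"offset": [0.06,0,0],"rotation": [0,0,0]},{"gripper": 0,"offset": [0.11,0,0],"rotation": [0,0,0]},{"gripper": 0,"offset": [0.14,0,0],"rotation": [0,0,0]},{"gripper": 0,"offset": [0.17,0,0],"rotation": [0,0,0]},{"gripper": 0,"offset": [0.2,0,0],"rotation": [0,0,0]},{"gripper": 0,"offset": [0.22,0,0],"rotation": [0,0,0]},{"gripper": 0,"offset": [0.22,0,0],"rotation": [0,0,0]}])

```text
clock: 14.18
eef_pos: [513.6, -295.8, 231.9]
tcp_rot: [0.723, 0.691, 0.0, -0.0]
contact_force: [0.3, -0.7, -0.3]
grip_width: 0.006
```

Emit:
apply_moves(plan=[{"gripper": 0,"offset": [0.03,0,0],"rotation": [0,0,0]},{"gripper": 0,"offset": [0.06,0,0],"rotation": [0,0,0]},{"gripper": 0,"offset": [0.09,0,0],"rotation": [0,0,0]},{"gripper": 0,"offset": [0.12,0,0],"rotation": [0,0,0]},{"gripper": 0,"offset": [0.15,0,0],"rotation": [0,0,0]}])

```text
clock: 14.8
eef_pos: [514.8, -265.6, 231.9]
tcp_rot: [0.723, 0.691, -0.0, -0.0]
contact_force: [-1.7, -3.1, 0.4]
grip_width: 0.007
```

```bash
python3 g.py rec .37 0 0 0;  python3 - <<'E'
from rig import manip
import cv2,pickle
from h import *
s=manip.state();print(s["eef_pos"],s["contact_force"])
c=manip.capture("wrist");pickle.dump(c,open("w11.pkl","wb"));cv2.imwrite("pics/w11.png",cv2.resize(c["color"],None,fx=1.5,fy=1.5))
E
```

```text
cmd [ 514.9  -266.12  231.91   87.42]
[ 514.78749049 -265.62214865  231.88997959] [-1.68380182 -3.08454325  0.35873768]
```

View pics/w11.png

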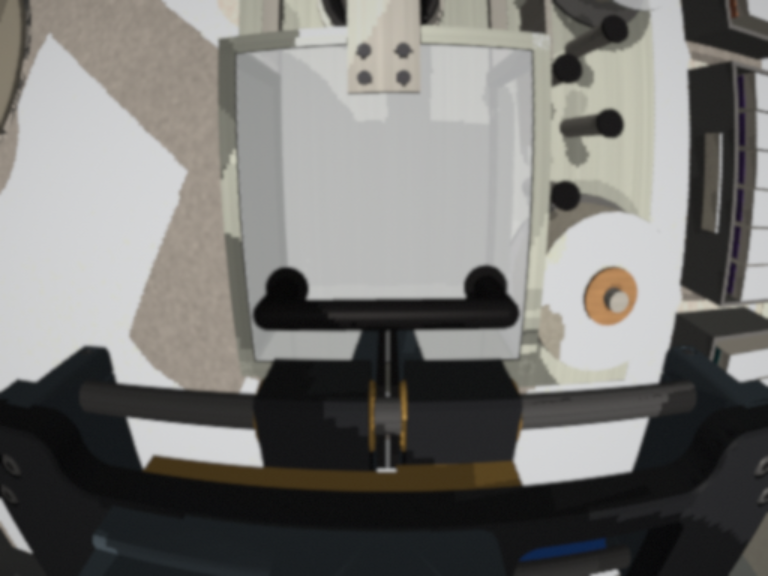

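Run:
```python
import pickle
from h import *
c=pickle.load(open("w11.pkl","rb"))
for p in [(386,314),(386,300),(386,328)]: print(wray(c,(p[0]+.5)/1.5-.5,(p[1]+.5)/1.5-.5,222))
```

```text
[ 515.4 -241.7  222. ]
[ 515.7 -236.2  222. ]
[ 515.2 -247.3  222. ]
```

Emit:
apply_moves(plan=[{"gripper": 0,"offset": [0.04,0,0],"rotation": [0,0,0]},{"gripper": 0,"offset": [0.1,0,0],"rotation": [0,0,0]},{"gripper": 0,"offset": [0.17,0,0],"rotation": [0,0,0]},{"gripper": 0,"offset": [0.24,0,0],"rotation": [0,0,0]},{"gripper": 0,"offset": [0.3,0,0],"rotation": [0,0,0]},{"gripper": 0,"offset": [0.35,0,0],"rotation": [0,0,0]},{"gripper": 0,"offset": [0.38,0,0],"rotation": [0,0,0]},{"gripper": 0,"offset": [0.4,0,0],"rotation": [0,0,0]}])

```text
clock: 15.85
eef_pos: [518.6, -185.9, 231.9]
tcp_rot: [0.723, 0.691, 0.0, 0.0]
contact_force: [-2.3, -2.1, -0.2]
grip_width: 0.007
```

```bash
python3 g.py rec .4 0 0 0
```

```text
cmd [ 518.5  -186.2   231.91   87.42]
```

Emit:
apply_moves(plan=[{"gripper": 0,"offset": [0.015,0,0],"rotation": [0,0,0]},{"gripper": 0,"offset": [0.03,0,0],"rotation": [0,0,0]},{"gripper": 0,"offset": [0.045,0,0],"rotation": [0,0,0]},{"gripper": 0,"offset": [0.06,0,0],"rotation": [0,0,0]},{"gripper": 0,"offset": [0.075,0,0],"rotation": [0,0,0]},{"gripper": 0,"offset": [0.09,0,0],"rotation": [0,0,0]},{"gripper": 0,"offset": [0.1,0,0],"rotation": [0,0,0]},{"gripper": 0,"offset": [0.1,0,0],"rotation": [0,0,0]}])

```text
clock: 16.85
eef_pos: [519.5, -165.9, 231.9]
tcp_rot: [0.723, 0.691, 0.0, 0.0]
contact_force: [-0.2, 0.1, 0.7]
grip_width: 0.001
```

Emit:
apply_moves(plan=[{"gripper": 0,"offset": [0.01,0,0],"rotation": [0,0,0]},{"gripper": 0,"offset": [0.02,0,0],"rotation": [0,0,0]},{"gripper": 0,"offset": [0.03,0,0],"rotation": [0,0,0]},{"gripper": 0,"offset": [0.04,0,0],"rotation": [0,0,0]}])

```text
clock: 17.35
eef_pos: [519.8, -158.1, 232.0]
tcp_rot: [0.723, 0.691, 0.0, 0.0]
contact_force: [0.0, -3.5, -0.3]
grip_width: 0.006
```

Emit:
apply_moves(plan=[{"gripper": 0,"offset": [0.01,0,0],"rotation": [0,0,0]},{"gripper": 0,"offset": [0.02,0,0],"rotation": [0,0,0]},{"gripper": 0,"offset": [0.03,0,0],"rotation": [0,0,0]},{"gripper": 0,"offset": [0.04,0,0],"rotation": [0,0,0]}])

```text
clock: 17.85
eef_pos: [520.1, -150.9, 232.0]
tcp_rot: [0.723, 0.691, -0.0, 0.001]
contact_force: [-0.8, -9.7, 0.1]
grip_width: 0.006
```

Emit:
apply_moves(plan=[{"gripper": 0,"offset": [0.01,0,0],"rotation": [0,0,0]},{"gripper": 0,"offset": [0.02,0,0],"rotation": [0,0,0]}])

```text
clock: 18.1
eef_pos: [520.3, -147.0, 232.0]
tcp_rot: [0.723, 0.691, -0.001, 0.001]
contact_force: [-1.3, -9.5, -1.4]
grip_width: 0.005
```

Emit:
apply_moves(plan=[{"gripper": 0,"offset": [0.01,0,0],"rotation": [0,0,0]},{"gripper": 0,"offset": [0.02,0,0],"rotation": [0,0,0]}])

```text
clock: 18.35
eef_pos: [520.5, -143.0, 232.0]
tcp_rot: [0.723, 0.691, -0.001, 0.001]
contact_force: [-1.4, -1.9, -1.1]
grip_width: 0.004
```

Emit:
apply_moves(plan=[{"gripper": 0,"offset": [0.01,0,0],"rotation": [0,0,0]},{"gripper": 0,"offset": [0.02,0,0],"rotation": [0,0,0]}])

```text
clock: 18.6
eef_pos: [520.6, -138.4, 232.0]
tcp_rot: [0.723, 0.691, -0.0, 0.0]
contact_force: [-1.9, -7.0, 0.6]
grip_width: 0.005
```

Emit:
apply_moves(plan=[{"gripper": 0,"offset": [0.01,0,0],"rotation": [0,0,0]},{"gripper": 0,"offset": [0.02,0,0],"rotation": [0,0,0]}])

```text
clock: 18.85
eef_pos: [520.8, -134.4, 232.0]
tcp_rot: [0.723, 0.691, -0.0, 0.0]
contact_force: [-2.0, -5.6, 0.6]
grip_width: 0.004
```

Emit:
apply_moves(plan=[{"gripper": 0,"offset": [0.01,0,0],"rotation": [0,0,0]},{"gripper": 0,"offset": [0.02,0,0],"rotation": [0,0,0]}])

```text
clock: 19.1
eef_pos: [520.9, -130.4, 232.0]
tcp_rot: [0.723, 0.691, -0.0, 0.0]
contact_force: [-0.6, -5.3, 0.4]
grip_width: 0.008
```

Riding on the flat at about 5.5 N. From here I'll go in 1 mm steps.

Emit:
apply_moves(plan=[{"gripper": 0,"offset": [0.005,0,0],"rotation": [0,0,0]},{"gripper": 0,"offset": [0.01,0,0],"rotation": [0,0,0]},{"gripper": 0,"offset": [0.015,0,0],"rotation": [0,0,0]}])

```text
clock: 19.48
eef_pos: [521.0, -127.5, 231.9]
tcp_rot: [0.723, 0.691, -0.0, 0.0]
contact_force: [-2.2, -7.1, 0.1]
grip_width: 0.009
```

Emit:
apply_moves(plan=[{"gripper": 0,"offset": [0.005,0,0],"rotation": [0,0,0]},{"gripper": 0,"offset": [0.005,0,0],"rotation": [0,0,0]}])

```text
clock: 19.73
eef_pos: [521.1, -126.4, 231.9]
tcp_rot: [0.723, 0.691, -0.0, 0.0]
contact_force: [-0.8, -5.6, 0.3]
grip_width: 0.005
```

Emit:
apply_moves(plan=[{"gripper": 0,"offset": [0.005,0,0],"rotation": [0,0,0]},{"gripper": 0,"offset": [0.005,0,0],"rotation": [0,0,0]}])

```text
clock: 19.98
eef_pos: [521.1, -125.3, 231.9]
tcp_rot: [0.723, 0.691, -0.0, -0.0]
contact_force: [-1.6, -4.4, 0.8]
grip_width: 0.006
```

Run:
```python
from rig import manip
import cv2,pickle
s=manip.state();print(s["eef_pos"],s["contact_force"])
a=manip.capture("side")["color"];cv2.imwrite("pics/side12.png",cv2.resize(a[150:240,200:330],None,fx=6,fy=6,interpolation=cv2.INTER_CUBIC))
```

```text
[ 521.09893675 -125.28790947  231.92552728] [-1.62714351 -4.41691413  0.77290349]
```

View pics/side12.png

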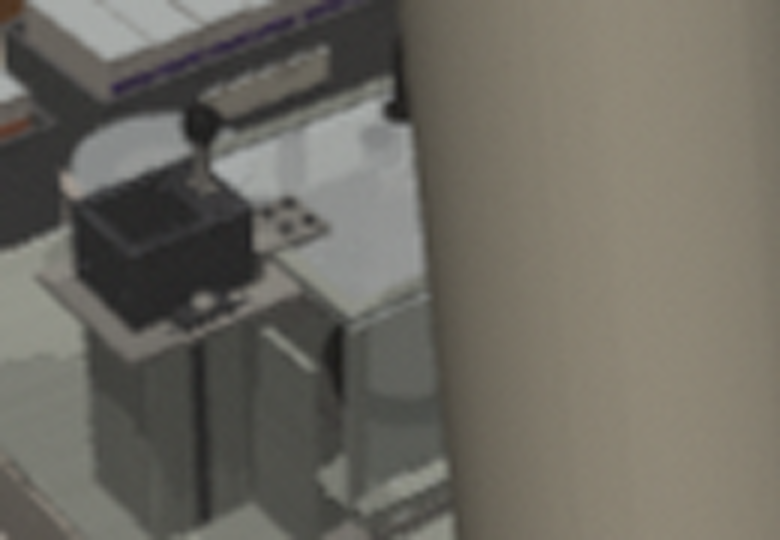

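The guard is over the bottle and the bolt knob, at (200,122) in the crop, is still raised. I'll continue in small steps.

Emit:
apply_moves(plan=[{"gripper": 0,"offset": [0.005,0,0],"rotation": [0,0,0]},{"gripper": 0,"offset": [0.005,0,0],"rotation": [0,0,0]}])

```text
clock: 20.27
eef_pos: [521.2, -124.3, 231.9]
tcp_rot: [0.723, 0.691, -0.0, -0.0]
contact_force: [-1.9, -4.4, 1.3]
grip_width: 0.004
```

Emit:
apply_moves(plan=[{"gripper": 0,"offset": [0.004,0,0],"rotation": [0,0,0]},{"gripper": 0,"offset": [0.004,0,0],"rotation": [0,0,0]}])

```text
clock: 20.52
eef_pos: [521.2, -123.8, 232.0]
tcp_rot: [0.723, 0.691, -0.0, 0.0]
contact_force: [-2.7, -7.2, 0.6]
grip_width: 0.003
```

Emit:
apply_moves(plan=[{"gripper": 0,"offset": [0.004,0,0],"rotation": [0,0,0]},{"gripper": 0,"offset": [0.004,0,0],"rotation": [0,0,0]}])

```text
clock: 20.78
eef_pos: [521.2, -123.3, 232.0]
tcp_rot: [0.723, 0.691, -0.001, 0.0]
contact_force: [-3.4, -10.2, 0.4]
grip_width: 0.003
```

Emit:
apply_moves(plan=[{"gripper": 0,"offset": [0.003,0,0],"rotation": [0,0,0]},{"gripper": 0,"offset": [0.003,0,0],"rotation": [0,0,0]}])

```text
clock: 21.02
eef_pos: [521.2, -122.9, 232.0]
tcp_rot: [0.723, 0.691, -0.001, 0.001]
contact_force: [-3.0, -11.2, 1.3]
grip_width: 0.002
```

Run:
```python
from rig import manip
import cv2,pickle
for i in range(3):
  a=manip.capture("side")["color"];s=manip.state();print(s["eef_pos"],s["contact_force"])
cv2.imwrite("pics/side13.png",cv2.resize(a[150:240,200:330],None,fx=6,fy=6,interpolation=cv2.INTER_CUBIC))
```

```text
[ 521.21640076 -122.89239986  231.94916857] [ -2.68725659 -11.00509273   0.03440378]
[ 521.23797622 -122.88824852  231.98659892] [ -3.20171304 -11.95601144   0.30589301]
[ 521.21049271 -122.92160035  231.97621849] [ -3.51083143 -11.25365297   0.31323159]
```

View pics/side13.png

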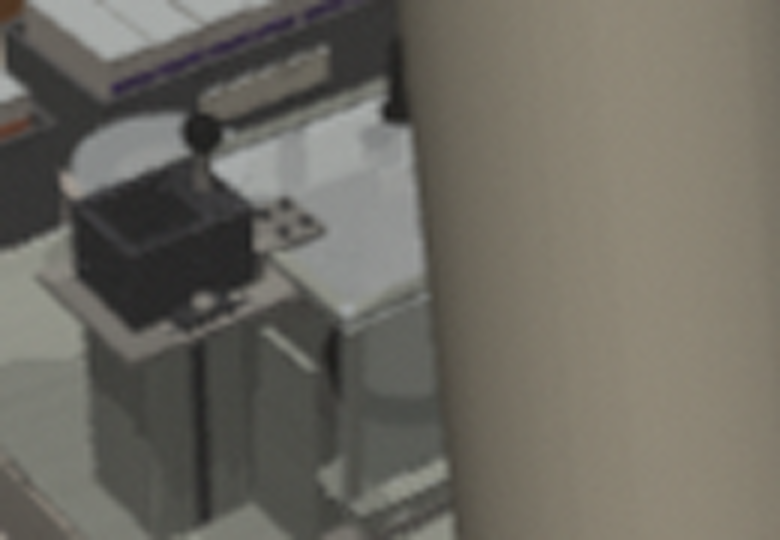

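The knob has dropped from crop row 122 to 132, which is its level before the lift, and the buffer force is felt. The bolt has snapped, so I'll back off gently.

Emit:
apply_moves(plan=[{"gripper": 0,"offset": [-0.01,0,0],"rotation": [0,0,0]},{"gripper": 0,"offset": [-0.025,0,0],"rotation": [0,0,0]},{"gripper": 0,"offset": [-0.06,0,0],"rotation": [0,0,0]},{"gripper": 0,"offset": [-0.12,0,0],"rotation": [0,0,0]},{"gripper": 0,"offset": [-0.15,0,-0.1],"rotation": [0,0,0]},{"gripper": 0,"offset": [-0.15,0,-0.4],"rotation": [0,0,0]},{"gripper": 0,"offset": [-0.15,0,-0.6],"rotation": [0,0,0]},{"gripper": 0,"offset": [-0.15,0,-0.7],"rotation": [0,0,0]}])

```text
clock: 22.18
eef_pos: [520.5, -152.9, 374.4]
tcp_rot: [0.723, 0.691, 0.001, 0.001]
contact_force: [-0.8, -1.3, 0.0]
grip_width: 0.007
```

Run:
```python
from rig import manip
import cv2,pickle
from h import *
s=manip.state();print(s["eef_pos"],s["contact_force"])
c=manip.capture("wrist");pickle.dump(c,open("w14.pkl","wb"));cv2.imwrite("pics/w14.png",cv2.resize(c["color"],None,fx=1.5,fy=1.5))
a=manip.capture("side")["color"];cv2.imwrite("pics/side14.png",cv2.resize(a[150:240,200:330],None,fx=6,fy=6,interpolation=cv2.INTER_CUBIC))
a=manip.capture("scene")["color"];cv2.imwrite("pics/scene14.png",cv2.resize(a[150:290,160:360],None,fx=4,fy=4,interpolation=cv2.INTER_CUBIC))
```

```text
[ 520.47036304 -152.89411178  374.3976659 ] [-0.77936051 -1.34056874  0.02435219]
```

View pics/w14.png

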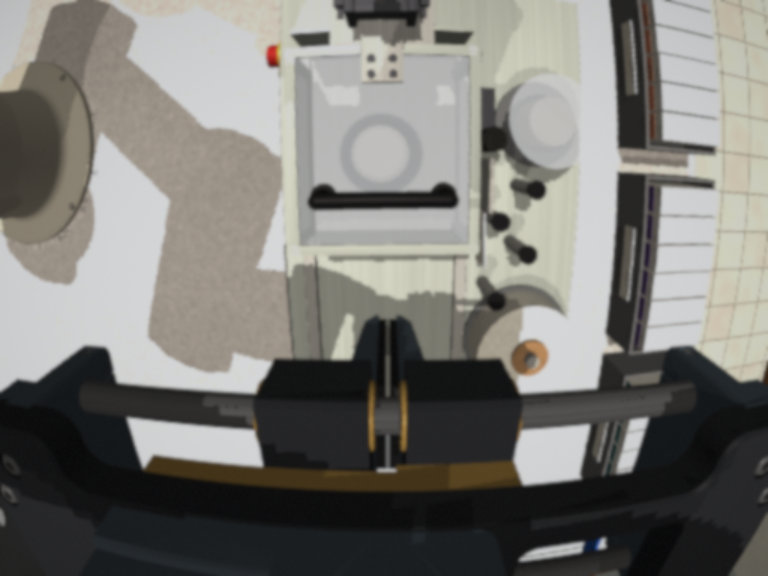

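View pics/side14.png

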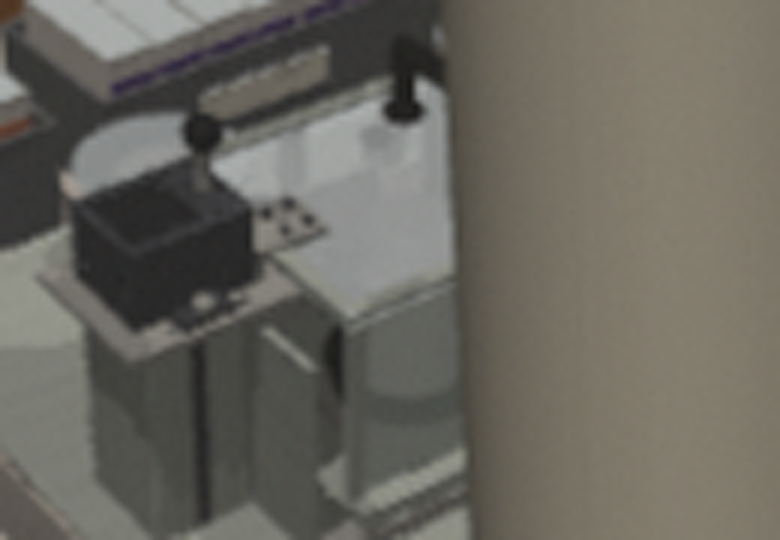

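View pics/scene14.png

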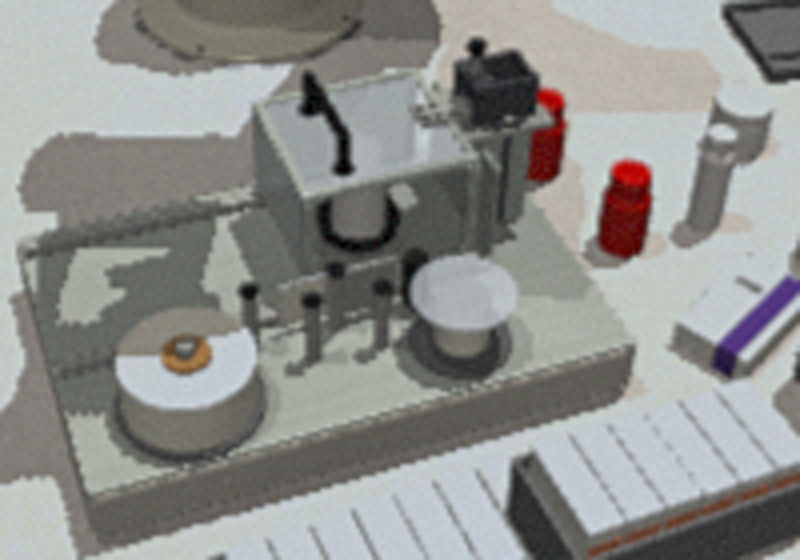

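The knob stays down at (200,132), the guard hasn't moved, and the bottle stands upright in the nest under the hood. The arm is clear of everything, so I'm handing in.

```bash
python3 -c "
from rig import manip
print(manip.finish_job())"
```

```text
the job is handed in; nothing more can be done
None
```

The job is handed in at about 22 s of the 64 s allowed; the interface gives no verdict.

**What I did:** I gripped the medium white bottle by its cap, stood it in the nest until it touched the floor, and released it. I then pushed the guard shut by its bar with closed fingers, using 0.6–1 mm steps near the catch.

**Last checks:**
- **Bottle:** it stands upright in the nest under the hood in the scene and wrist pictures. The tool met the nest floor at the expected height, with 16 N of contact before release.
- **Latch:** the bolt knob dropped about 1.7 px in the side picture, back to its height before the lift. It stayed there after I let go, and the guard did not move back. I estimate the guard at about 0.205 m.
- **Forces and speed:** the highest push I read at the latch was about 12 N against the 25 N limit. I commanded at most about 0.12 m/s while the guard was moving, against the 0.35 m/s limit.
- **Clearance:** the arm was clear of everything at hand-in. The other goods in view, including the jar and slim bottle, looked unmoved. I did not recheck the scanner and carton on the right.

No check failed. The one mismatch was the nest position: the first scene and side estimates differed by about 15 mm, so I used the closer wrist-camera measurement instead.

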